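# Lift the degreased pipe nipple out of the rinse tray with tongs

### The arm

A 6-joint arm with a two-finger parallel gripper is mounted at the origin on the work surface. World frame = base frame: x ahead of the robot, y to its left, z up, the work surface at z = 0. Lengths are in mm, angles in degrees, forces in N, time in s.
With the tool pointing down it reaches from about 300 to 850 mm from the base axis. Payload 4.2 kg.
Tool frame: the origin (TCP) lies at the very end of the fingers, on their centre line; the grasp point (between the pads) lies 19 mm behind it (env.grip_depth is the distance from the TCP to the grasp point, in mm); y points along the fingers, z is the direction in which the jaws open and shut, and the axes are right-handed (so a half turn about y gives the same grasp; the last joint's range is limited). The gripper opens to 91 mm and grips with 3 to 60 N. Pads are 32 mm wide; open, the fingers measure 118 mm over their backs; the gripper's body (76 mm by 178 mm) begins 60 mm behind the grasp point.
Start: joints at [75.745, 18.312, 89.639, -0, 72.044, -1.146], TCP at [130.416, 560.031, 213.976] pointing down, gripper open.
Joint ranges: [-177.97, 177.97], [-48.28, 115.42], [12.27, 149.76], [-77.06, 257.06], [2.81, 150.46], [-146.56, 146.56]. Speed limits (degrees/s): [147.25, 147.25, 180, 180, 180, 180].

### API

Orientations are given as [roll, pitch, yaw] about the fixed x, y, z axes, in that order (R = Rz(yaw) Ry(pitch) Rx(roll)).
In Python, from workcell import state, imaging, job, env gives the robot as it stands.
- The arm moves only by the shell command python3 -m pendant 'ROWS' [FORCE]. ROWS is JSON, a list of rows, each an object with "delta_pos": the shift along the tool's x, y, z in cm, a list of three; "twist": the turn, a rotation vector about the tool's x, y, z in degrees, a list of three; "grip": the opening in per cent of the stroke, from 0 (shut) to 100 (fully open). In form: [{"delta_pos": [tx, ty, tz], "twist": [wx, wy, wz], "grip": grip}, ...]. A call has exactly 5 rows; each row is the pose to reach, as a shift and turn from the pose commanded when the call began, along the tool's axes at that moment; what a row does not reach only later rows make up. A row lasts 1/10 s, in which the tool goes at most 50 mm and 8.59 degrees, less where a joint would pass 70% of its speed; a pose out of reach is approached as far as the arm can. A call with a gripper value outside its range is refused whole. The fingers move at their own pace and stop on an object; FORCE is the grip in N (left out, the last holds). Time passes only in rows, so rows that repeat a pose let the fingers close, or fill a call up. It gives the time, the measured TCP pose, the force and the opening at its end, in the units of the state.
- state(): the state, without advancing time (a new reading comes with each control period).
- imaging.grab_frame(name): name is "side" or "top" or "wrist"; returns (picture, depth): 384x512x3 uint8, red, green, blue; 384x512 float32, mm along the optical axis (not along the pixel's ray), 0 where there is no reading.
- imaging.camera_info(name): a dict with "fx", "fy", "cx", "cy" (pixels), "R" (3x3) and "t" (3): a world point X has camera coordinates R X + t. Camera axes: x right, y down, z forward; pixel columns grow to the right and rows downward; lengths in mm; the calibration is good to about 2 mm. A picture is of the moment at which its call begins: read the wrist's pose just before it. camera_info takes no time and is no camera call; for the wrist camera it gives the pose at the moment of the call.
- job.job_done(): hands the job in, once; it reports no verdict.
The state is a dict: "time_s": time; "qpos": joint angles; "qvel": joint speeds; "effort": joint torques, N m; "ee_pos": TCP position; "ee_rot": TCP orientation; "force": force on the tool from outside, world axes, zero at the start; "torque": the same for the moment, N m; "gripper_width": finger opening in mm.
Only numpy, scipy, OpenCV 4.12 (cv2) and the standard library are available. Lean on these libraries where they do the work, as an engineer would, in place of code of your own. Each camera call takes 0.05 s, during which the arm holds its last target.

### The job

The steel pipe nipple standing in the white rinse tray has been degreased, so nothing but the tongs may touch it. Pick up the spring tongs from the shelf by their finger grips, close their jaws on the nipple where it stands and lift it about 10 cm straight up above the tray; finish like that, still squeezing the tongs and holding the nipple in the air over the tray. Leave the clamp, ball valve, coupler and funnel where they are.

Things in the scene. Friction and masses are not known exactly. Their poses are not given: they have to be found in the camera images.
- tongs: Steel spring tongs (145 g, 24 mm high, 235 mm from pivot pin to jaw ends) lying on their side, so the two arms close horizontally. Pose: left arm with the pin; origin at the underside under the pin, x the centre line of the OPEN tongs towards the jaws, z up; it turns by half the joint value as both arms close. Centre of mass about 110 mm ahead of the pin. A 28 mm loop lies behind the pin.
- tongs_arm (a joint): Closing angle between the arms: 0 open (at rest against a stop), 0.17 rad closed on the nipple with the grips parallel, 0.26 at most. A spring opens them: about 4 N on each finger grip starts to close them, 7 N reaches the nipple; some 45 % of any further squeeze arrives at the jaws.
- tongs_pivot (a point): Centre of the pivot pin, half-way up (12 mm over the underside).
- tongs_grip_left (a point): Middle of the outer face of the left finger grip (seen from pin to jaws), half-way up. The two black plastic grips, 75 mm long and 24 mm high, cover the arms 60 to 135 mm ahead of the pin; 58 mm over both when open, 41 mm when closed on the nipple. Hold the tongs half-way between left and right grip, 97 mm ahead of the pin.
- tongs_grip_right (a point): The same on the right finger grip; moves with the right arm.
- tongs_jaw_left (a point): Bottom of the left jaw's shallow V plate (36 mm long, 24 mm high, centred 215 mm ahead of the pin), half-way up. The nipple belongs half-way between the two jaw points, 118 mm ahead of the middle of the grips. Open, the narrowest gap is 55 mm and the jaws are about 75 mm wide outside.
- tongs_jaw_right (a point): The same on the right jaw; moves with the right arm.
- nipple: The steel pipe nipple: a tube 27 mm in diameter and 60 mm long, about 90 g, with threaded ends and an open bore, standing upright in the rinse tray. Origin at the centre of its foot.
- nipple_center (a point): Centre of the pipe nipple, half-way up (30 mm over its foot).
- tray: White enamelled rinse tray, fixed to the shelf: 170 mm (its x) by 320 mm (its y), rim 16 mm above the shelf, walls 3 mm, floor 3 mm above the shelf. Origin at the centre of its underside.
- clamp_center (a point): Steel worm-drive hose clamp lying flat in the same tray: a ring 42 mm across and 12 mm high with a screw housing at one side. Leave it. Point: centre of the ring, half-way up.
- valve_center (a point): Brass ball valve 68 mm long, 33 mm thick with a black lever 50 mm above the shelf that reaches 82 mm from its middle; lies on the shelf. Leave it. Point: centre of the valve body.
- coupler_center (a point): White plastic quick coupler standing on the shelf, 38 mm across, 56 mm high. Leave it. Point: its centre.
- funnel_center (a point): Grey plastic funnel standing mouth down on the shelf, 90 mm across with a hang tab, 100 mm high with its narrow spout up. Leave it. Point: on its axis, half-way up.
Not all that is in view belongs to the job. What is shaped like the nipple but black is not meant.

How it is judged (in metres and radians):
On the way, in this order (a step that is already met when the one before it is completed fails the run):
1. the tongs are lifted off the shelf in the gripper while the nipple still stands in its place (height (world z) of each of tongs_pivot, tongs_jaw_left above 0.022 m and contact force between the fingers and tongs above 0.5 N and distance of nipple_center from where it was at the start of the episode below 0.02 m), for 0.1 s.
2. the tongs' jaws are closed on the nipple while it still stands in the tray (contact force between the fingers and tongs above 2 N and contact force between nipple and tongs above 1 N and value of joint tongs_arm between 0.1 and 0.24 rad and distance between each of tongs_jaw_left, tongs_jaw_right and nipple_center below 0.04 m and height (world z) of nipple_center below 0.045 m and angle between nipple's own z axis and vertical below 0.3 rad), for 0.1 s.
At the end, for the whole second after the job is handed in: The gripper squeezes the tongs (over 2 N) and the closed tongs alone carry the nipple (over 1 N, within 40 mm of both jaw points, joint 0.10 to 0.24 rad) over the tray, still, its centre 103 to 220 mm above the shelf, pin over 50 mm; nipple touches neither gripper nor tray (contact force between the fingers and tongs above 2 N and contact force between nipple and tongs above 1 N and value of joint tongs_arm between 0.1 and 0.24 rad and distance between each of tongs_jaw_left, tongs_jaw_right and nipple_center below 0.04 m and x of nipple_center in the frame of tray between -0.11 and 0.11 m and y of nipple_center in the frame of tray between -0.18 and 0.18 m and height (world z) of nipple_center between 0.103 and 0.22 m and height (world z) of tongs_pivot above 0.05 m and contact force between nipple and the arm below 0.1 N and contact force between nipple and the fingers below 0.1 N and contact force between each of nipple, tongs and tray below 0.05 N and linear speed of nipple below 0.03 m/s); the arm keeps its last pose, push and grip.
It fails at once if the gripper or arm touches the nipple (contact force between nipple and the fingers above 0.3 N or contact force between nipple and the arm above 0.3 N).
It fails at once if the clamp is shifted by more than 20 mm (distance of clamp_center from where it was at the start of the episode above 0.02 m).
It fails at once if the valve is shifted by more than 20 mm (distance of valve_center from where it was at the start of the episode above 0.02 m).
It fails at once if the coupler is shifted by more than 20 mm (distance of coupler_center from where it was at the start of the episode above 0.02 m).
It fails at once if the funnel is shifted by more than 20 mm (distance of funnel_center from where it was at the start of the episode above 0.02 m).
It also fails if it takes over 40 s, if anything falls off the work surface, if the arm or the gripper's body presses on something with over 40 N, if the wrist force passes 120 N, or if a joint passes its speed limit or range.

## Working session

There is one attempt and no reset: what is moved stays moved. The work goes in short steps, Python scripts to look and compute and a shell command to move; the robot and the scene stay as the last step left them, time stands still between calls to the robot, and variables do not carry over. Pictures are saved under pics/ and viewed, and the job is handed in when it is done.

```bash
mkdir -p pics; ls
python3 - <<'E'
from workcell import state, imaging, job, env
import cv2
s=state();print(s)
for n in("top","side","wrist"):
    p,d=imaging.grab_frame(n);cv2.imwrite(f"pics/{n}0.png",p[:,:,::-1]);import numpy as np;np.savez(f"pics/{n}0.npz",p=p,d=d)
    print(n,imaging.camera_info(n))
E
```

```text
pics
{'time_s': 0.0, 'qpos': array([ 7.57445551e+01,  1.83510747e+01,  8.97064653e+01, -2.37026570e-03,
        7.20458490e+01, -1.14676906e+00]), 'qvel': array([-0.02237419,  0.02288322, -0.02659255,  0.03735999,  0.02824782,
       -0.03097881]), 'effort': array([ 5.16451619e-04, -4.12466276e+01, -2.31967360e+01,  7.26765348e-02,
        4.56984295e-02, -1.28704614e-04]), 'ee_pos': array([130.30177793, 559.5079228 , 213.12558256]), 'ee_rot': array([-9.01034133e+01, -1.83889174e-04, -1.31079430e+01]), 'force': array([ 0.8631846 ,  0.36546629, -0.08203607]), 'torque': array([-0.02819487, -0.01777512,  0.02942396]), 'gripper_width': 91.3459987018187}
top {'fx': 403.9171967471198, 'fy': 403.9171967471198, 'cx': 255.3460210779241, 'cy': 189.98419291855058, 'R': array([[-0.01610503, -0.99986754, -0.00235221],
       [-0.99734857,  0.01623135, -0.07093929],
       [ 0.07096807,  0.00120349, -0.99747786]]), 't': array([  69.39090867,  572.7326966 , 1316.538347  ])}
side {'fx': 430.8569247157903, 'fy': 430.8569247157903, 'cx': 254.8019590315248, 'cy': 190.59002236272627, 'R': array([[ 0.87763594, -0.47931524,  0.003471  ],
       [-0.30924721, -0.57174094, -0.75992003],
       [ 0.36622577,  0.66585974, -0.6500073 ]]), 't': array([-463.83371961,  242.33484864,  837.38272274])}
wrist {'fx': 325.66379585547844, 'fy': 325.66379585547844, 'cx': 254.3300757022115, 'cy': 194.57822225526172, 'R': array([[ 2.26687396e-01,  9.73967443e-01, -4.94926480e-04],
       [ 9.39190348e-01, -2.18458519e-01,  2.64947853e-01],
       [ 2.57942462e-01, -6.05251691e-02, -9.64262615e-01]]), 't': array([-575.04107953,  -29.73114697,  389.72509314])}
```

View pics/top0.png

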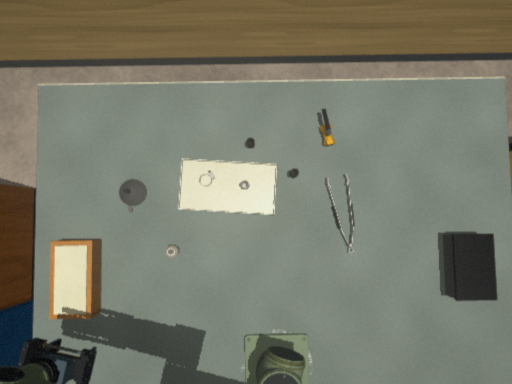

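View pics/side0.png

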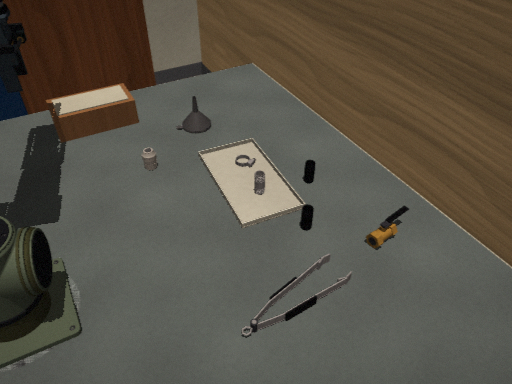

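View pics/wrist0.png

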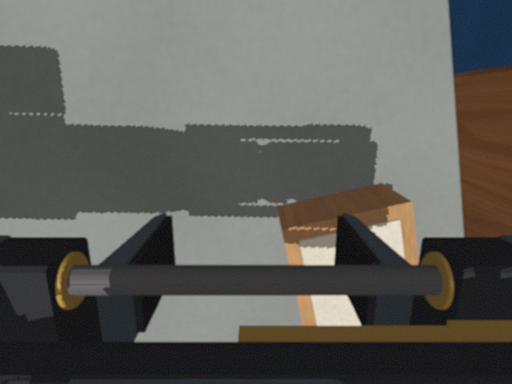

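The top view shows the tongs with the pin at (350,250) and the jaws at (327,180) and (347,177). Things that could pass for the nipple:
- grey tube in the tray at (244,185): this fits, being steel and in the tray
- black tubes at (250,143) and (293,173): decoys
- coupler at (172,250)
- clamp ring at (207,179)

I'll check the choice in a close crop.

```bash
cat > h.py <<'E'
from workcell import state, imaging, job, env
import numpy as np, cv2
def ray(ci,u,v,z):
    R=np.array(ci['R']);t=np.array(ci['t']);d=R.T@np.array([(u-ci['cx'])/ci['fx'],(v-ci['cy'])/ci['fy'],1]);c=-R.T@t
    return c+d*(z-c[2])/d[2]
def proj(ci,X):
    q=np.array(ci['R'])@np.array(X,float)+ci['t'];return np.array([q[0]/q[2]*ci['fx']+ci['cx'],q[1]/q[2]*ci['fy']+ci['cy']])
def cloud(ci,d):
    v,u=np.mgrid[:d.shape[0],:d.shape[1]]
    c=np.stack([(u-ci['cx'])/ci['fx']*d,(v-ci['cy'])/ci['fy']*d,d],-1)
    return (c-np.array(ci['t']))@np.array(ci['R'])
E
python3 - <<'E'
from h import *
t=cv2.imread('pics/top0.png');s=cv2.imread('pics/side0.png')
a=cv2.resize(t[165:265,170:370],None,fx=4,fy=4,interpolation=cv2.INTER_CUBIC)
cv2.imwrite('pics/c1.png',a)
a=cv2.resize(s[130:345,190:400],None,fx=2.7,fy=2.7,interpolation=cv2.INTER_CUBIC)
cv2.imwrite('pics/c2.png',a)
E
```

```text
(no output)
```

View pics/c1.png

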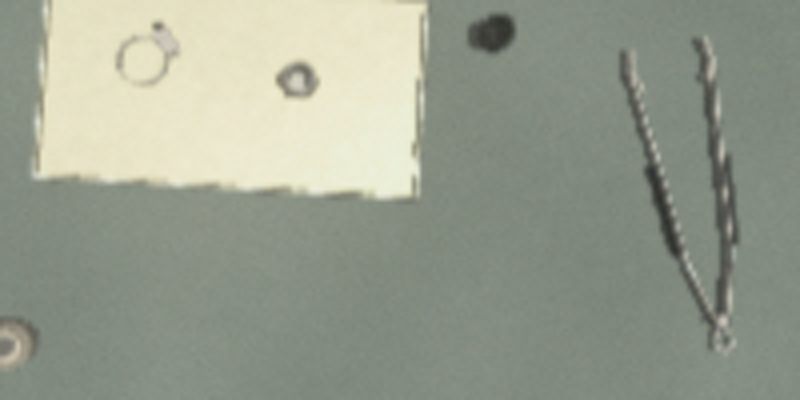

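View pics/c2.png

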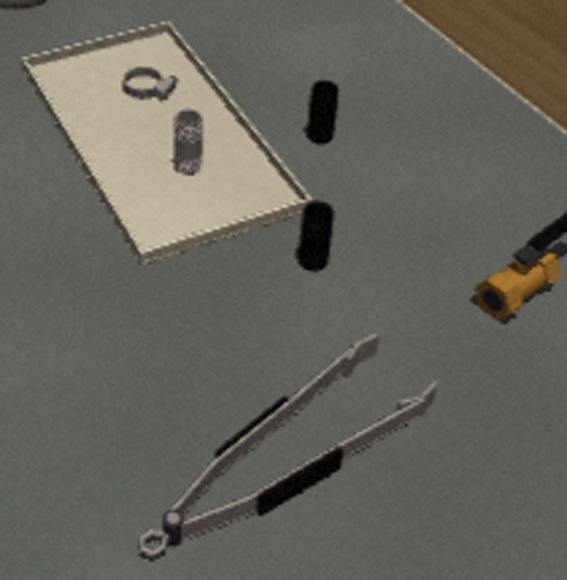

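The crop confirms the choice: the grey steel tube standing in the tray at top-view (244,185), while the two tubes outside the tray are black. Next I measure positions.

Run:
```python
from h import *
T=imaging.camera_info('top');S=imaging.camera_info('side')
p=lambda n,ci,u,v,z:print(n,ray(ci,u,v,z).round(1))
c=lambda x,y:(170+x/4-.4,165+y/4-.4)
d=lambda x,y:(190+x/2.7-.3,130+y/2.7-.3)
p('nip top',T,*c(298,80),60)
p('nip side top',S,*d(188,118),63)
p('nip side foot',S,*d(187,165),3)
p('pin T',T,*c(722,325),24); p('pin S',S,*d(174,519),26)
p('loop T',T,*c(722,340),20)
p('jawL tip T',T,*c(628,55),24);p('jawL tip S',S,*d(375,336),24)
p('jawR tip T',T,*c(702,40),24);p('jawR tip S',S,*d(434,384),24)
for n,q in dict(clamp=(143,60),coup=(5,342),blk=(492,33)).items(): p(n,T,*c(*q),12)
p('blk2',T,250,143,60);p('funnel',T,132,192,50);p('valve',T,326,130,20)
# depth clouds: tongs from both cams, top surface
for n,ci in(('top',T),('side',S)):
    D=np.load(f'pics/{n}0.npz');X=cloud(ci,D['d'].astype(float))
    m=(X[...,2]>14)&(X[...,2]<32)&(X[...,0]>280)&(X[...,0]<620)&(X[...,1]<-80)&(X[...,1]>-230)&(D['d']>0)
    P=X[m];print(n,len(P),P.min(0).round(),P.max(0).round())
    dark=D['p'][m].mean(1)<60
    G=P[dark]; 
    print('grips',len(G))
    if len(G)>8:
        _,lab,cen=cv2.kmeans(G[:,:2].astype(np.float32),2,None,(3,50,.1),5,0);print(cen)
        for k in(0,1):g=G[lab[:,0]==k];print(g.min(0).round(),g.max(0).round())
    m=(X[...,2]>25)&(X[...,2]<80)&(abs(X[...,0]-560)<80)&(abs(X[...,1]-30)<100)&(D['d']>0)
    print('nip',m.sum(),X[m].mean(0).round(1),X[m].min(0).round(1),X[m].max(0).round(1))
    m=(X[...,2]>8)&(X[...,2]<22)&(abs(X[...,0]-560)<160)&(X[...,1]>-60)&(X[...,1]<300)&(D['p'].mean(2)>150)&(D['d']>0)
    print('rim',cv2.minAreaRect(X[m][:,:2].astype(np.float32)))
```

```text
nip top [588.9  95.9  60. ]
nip side top [592.8  94.6  63. ]
nip side foot [594.1  97.5   3. ]
pin T [ 385.5 -246.5   24. ]
pin S [ 391.5 -248.2   26. ]
loop T [ 373.1 -247.    20. ]
jawL tip T [ 608.3 -176.1   24. ]
jawL tip S [ 612.  -178.3   24. ]
jawR tip T [ 619.7 -237.6   24. ]
jawR tip S [ 623.1 -239.2   24. ]
clamp [611.8 226.4  12. ]
coup [380.2 341.9  12. ]
blk [629.7 -65.2  12. ]
blk2 [723.8  74.9  60. ]
funnel [571.6 459.5  50. ]
valve [ 771.1 -179.4   20. ]
top 122 [ 414. -229.   15.] [ 612. -177.   29.]
grips 14
[[ 469.31552 -205.83134]
 [ 500.96136 -197.59631]]
[ 454. -210.   15.] [ 480. -203.   24.]
[ 487. -201.   15.] [ 513. -195.   23.]
nip 52 [605.4  31.8  52.7] [580.  -68.7  25.5] [639.9 105.8  69.2]
rim ((590.0260620117188, 147.72654724121094), (309.7351379394531, 170.0269012451172), 85.72571563720703)
side 373 [ 414. -230.   14.] [ 614. -176.   27.]
grips 94
[[ 506.38663 -199.57071]
 [ 457.69864 -212.51051]]
[ 482. -206.   15.] [ 579. -183.   27.]
[ 419. -229.   14.] [ 480. -205.   27.]
nip 264 [600.9  44.1  49.1] [578.8 -69.9  25.6] [639.7 108.5  66.7]
rim ((588.8900756835938, 141.77053833007812), (298.42498779296875, 169.4296875), 85.61042785644531)
```

```bash
cat >> h.py <<'E'
from scipy.spatial.transform import Rotation as Ro
def plan(pos,yaw):
    s=state();R=Ro.from_euler('xyz',s['ee_rot'],degrees=True);R2=Ro.from_euler('xyz',[-90,0,yaw],degrees=True)
    print('t',round(s['time_s'],2),'at',s['ee_pos'].round(1),s['ee_rot'].round(2),'F',s['force'].round(1),'w',round(s['gripper_width'],1),'q',s['qpos'].round(0))
    print('delta_cm',(R.inv().apply(np.array(pos,float)-s['ee_pos'])/10).round(2),'twist',(R.inv()*R2).as_rotvec(degrees=True).round(2))
E
python3 -c "
from h import *
plan([484,-231,140],-170.15)"
```

```text
t 0.15 at [130.3 559.7 213.3] [-90.08   0.   -13.11] F [ 0.2 -0.3  1.2] w 91.2 q [76. 18. 90.  0. 72. -1.]
delta_cm [ 52.38   7.42 -68.97] twist [3.0000e-02 1.5704e+02 1.1000e-01]
```

```bash
python3 -m pendant '[{"delta_pos":[52.4,0,-69],"twist":[0,157,0],"grip":100},{"delta_pos":[52.4,0,-69],"twist":[0,157,0],"grip":100},{"delta_pos":[52.4,0,-69],"twist":[0,157,0],"grip":100},{"delta_pos":[52.4,0,-69],"twist":[0,157,0],"grip":100},{"delta_pos":[52.4,0,-69],"twist":[0,157,0],"grip":100}]' 10
python3 -c "
from h import *
plan([484,-231,180],-170.15)"
```

```text
time_s: 0.65
ee_pos: [232.8, 329.9, 213.8]
ee_rot: [-90.0, -0.0, -56.4]
force: [0.4, 0.1, 0.8]
gripper_width: 91.3
t 0.65 at [232.8 329.9 213.8] [-8.999e+01 -2.000e-02 -5.638e+01] F [0.4 0.1 0.8] w 91.3 q [ 53.   3. 110.  -0.  68.  20.]
delta_cm [ 60.62   3.39 -10.14] twist [-2.0000e-02  1.1377e+02  0.0000e+00]
```

```bash
python3 -m pendant '[{"delta_pos":[60.6,3.4,-10.1],"twist":[0,113.8,0],"grip":100},{"delta_pos":[60.6,3.4,-10.1],"twist":[0,113.8,0],"grip":100},{"delta_pos":[60.6,3.4,-10.1],"twist":[0,113.8,0],"grip":100},{"delta_pos":[60.6,3.4,-10.1],"twist":[0,113.8,0],"grip":100},{"delta_pos":[60.6,3.4,-10.1],"twist":[0,113.8,0],"grip":100}]'
python3 -c "
from h import *
plan([484,-231,180],-170.15)"
```

```text
time_s: 1.15
ee_pos: [336.1, 102.7, 200.2]
ee_rot: [-90.0, 0.0, -99.4]
force: [1.8, 0.5, -0.1]
gripper_width: 91.3
t 1.15 at [336.1 102.7 200.2] [-8.995e+01  4.000e-02 -9.939e+01] F [ 1.8  0.5 -0.1] w 91.3 q [ 15.  -2. 116.   0.  65.  24.]
delta_cm [30.51  2.02 20.03] twist [-2.000e-02  7.076e+01 -6.000e-02]
```

```bash
python3 -m pendant '[{"delta_pos":[30.5,2,20],"twist":[0,70.8,0],"grip":100},{"delta_pos":[30.5,2,20],"twist":[0,70.8,0],"grip":100},{"delta_pos":[30.5,2,20],"twist":[0,70.8,0],"grip":100},{"delta_pos":[30.5,2,20],"twist":[0,70.8,0],"grip":100},{"delta_pos":[30.5,2,20],"twist":[0,70.8,0],"grip":100}]'
python3 -c "
from h import *
plan([484,-231,180],-170.15)"
```

```text
time_s: 1.65
ee_pos: [438.4, -125.3, 186.2]
ee_rot: [-90.0, 0.0, -142.4]
force: [0.8, 0.6, -0.2]
gripper_width: 91.4
t 1.65 at [ 438.4 -125.3  186.2] [-9.0010e+01  2.0000e-02 -1.4243e+02] F [ 0.8  0.6 -0.2] w 91.4 q [-17.   9. 107.   0.  64.  35.]
delta_cm [ 2.84  0.62 11.16] twist [ 2.000e-02  2.772e+01 -2.000e-02]
```

```bash
python3 -m pendant '[{"delta_pos":[2.8,0.6,11.2],"twist":[0,27.7,0],"grip":100},{"delta_pos":[2.8,0.6,11.2],"twist":[0,27.7,0],"grip":100},{"delta_pos":[2.8,0.6,11.2],"twist":[0,27.7,0],"grip":100},{"delta_pos":[2.8,0.6,11.2],"twist":[0,27.7,0],"grip":100},{"delta_pos":[2.8,0.6,11.2],"twist":[0,27.7,0],"grip":100}]'
python3 - <<'E'
from h import *
plan([484,-231,180],-170.15)
ci=imaging.camera_info('wrist')
p,d=imaging.grab_frame('wrist');cv2.imwrite('pics/w1.png',p[:,:,::-1])
np.savez('pics/w1.npz',p=p,d=d,**ci)
E
```

```text
time_s: 2.15
ee_pos: [484.8, -229.2, 179.7]
ee_rot: [-90.1, -0.1, -169.8]
force: [-0.5, -1.1, 0.6]
gripper_width: 91.8
t 2.15 at [ 484.8 -229.2  179.7] [-9.0060e+01 -6.0000e-02 -1.6978e+02] F [-0.5 -1.1  0.6] w 91.8 q [-27.  16.  98.   0.  66.  53.]
delta_cm [ 0.11 -0.03  0.17] twist [0.06 0.37 0.06]
```

View pics/w1.png

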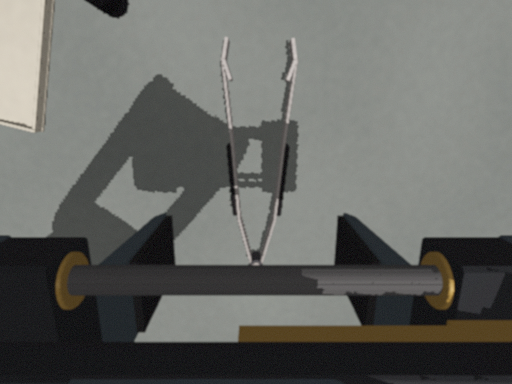

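The wrist view shows the tongs straight ahead: jaw ends (226,39) and (293,39), grips around (232,180) and (284,180), and pin near (256,258).

Run:
```python
from h import *
Z=np.load('pics/w1.npz');ci={k:Z[k] for k in('fx','fy','cx','cy','R','t')}
for n,u,v in(('jl',226,39),('jr',294,39),('gl0',229,146),('gr0',288,146),('gl1',235,213),('gr1',280,213),('pin',256,256)):
    print(n,ray(ci,u,v,24).round(1))
p=cv2.resize(cv2.imread('pics/w1.png')[25:270,200:320],None,fx=2.4*2,fy=2.4,interpolation=cv2.INTER_CUBIC)
cv2.imwrite('pics/w1c.png',p)
```

```text
jl [ 611.3 -179.3   24. ]
jr [ 622.3 -240.6   24. ]
gl0 [ 515.2 -197.3   24. ]
gr0 [ 525.7 -255.2   24. ]
gl1 [ 446.8 -214.6   24. ]
gr1 [ 455.3 -261.3   24. ]
pin [ 402.  -245.2   24. ]
```

View pics/w1c.png

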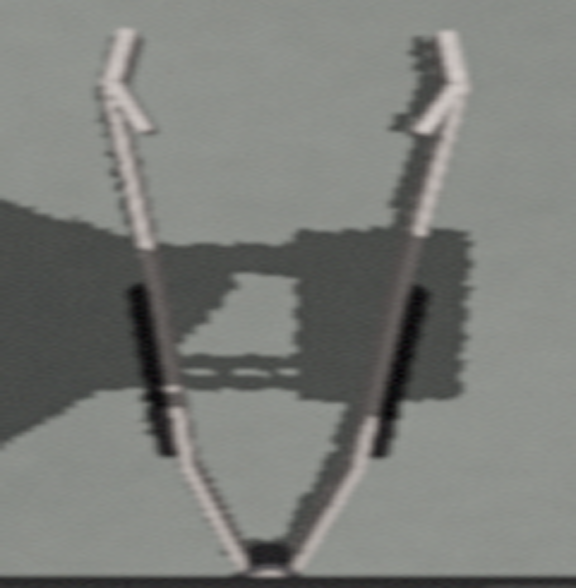

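```bash
python3 -c "
from h import *
plan([483.5,-232.2,5],-170.3)"
```

```text
t 2.2 at [ 484.7 -228.7  179.9] [-9.005e+01 -5.000e-02 -1.697e+02] F [ 0.1 -0.8 -0. ] w 91.2 q [-26.  16.  98.   0.  66.  53.]
delta_cm [ 0.17 17.49  0.34] twist [0.05 0.6  0.05]
```

```bash
python3 -m pendant '[{"delta_pos":[0.1,4,0.2],"twist":[0,0.4,0],"grip":100},{"delta_pos":[0.1,8,0.2],"twist":[0,0.4,0],"grip":100},{"delta_pos":[0.1,12,0.2],"twist":[0,0.4,0],"grip":100},{"delta_pos":[0.1,13,0.2],"twist":[0,0.4,0],"grip":100},{"delta_pos":[0.1,13,0.2],"twist":[0,0.4,0],"grip":100}]'
python3 -c "
from h import *
plan([483.5,-232.2,5],-170.3)"
```

```text
time_s: 2.7
ee_pos: [483.6, -229.9, 49.6]
ee_rot: [-90.1, -0.1, -170.1]
force: [0.3, -0.6, 0.8]
gripper_width: 91.1
t 2.7 at [ 483.6 -229.9   49.6] [-9.0110e+01 -1.4000e-01 -1.7006e+02] F [ 0.3 -0.6  0.8] w 91.1 q [-27.  24. 108.   0.  49.  53.]
delta_cm [0.04 4.46 0.24] twist [0.11 0.24 0.14]
```

```bash
python3 -m pendant '[{"delta_pos":[0,2,0.2],"twist":[0,0.2,0],"grip":100},{"delta_pos":[0,3.5,0.2],"twist":[0,0.2,0],"grip":100},{"delta_pos":[0,4.4,0.2],"twist":[0,0.2,0],"grip":100},{"delta_pos":[0,4.4,0.2],"twist":[0,0.2,0],"grip":100},{"delta_pos":[0,4.4,0.2],"twist":[0,0.2,0],"grip":100}]'
python3 - <<'E'
from h import *
plan([483.5,-232.2,5],-170.3)
p,d=imaging.grab_frame('wrist');cv2.imwrite('pics/w2.png',p[:,:,::-1])
p,d=imaging.grab_frame('side');cv2.imwrite('pics/s2.png',cv2.resize(p[230:350,220:380,::-1],None,fx=4,fy=4))
E
```

```text
time_s: 3.2
ee_pos: [485.8, -233.1, 7.7]
ee_rot: [-89.9, 0.1, -170.3]
force: [-0.9, 0.0, -0.7]
gripper_width: 90.8
t 3.2 at [ 485.8 -233.1    7.7] [-8.9920e+01  1.1000e-01 -1.7031e+02] F [-0.9  0.  -0.7] w 90.8 q [-27.  27. 110.   0.  43.  53.]
delta_cm [ 0.21  0.27 -0.12] twist [-0.08 -0.01 -0.11]
```

View pics/w2.png

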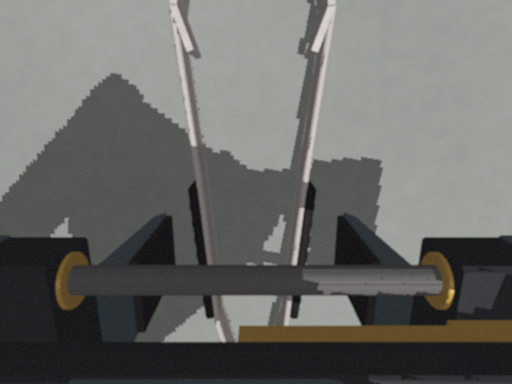

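View pics/s2.png

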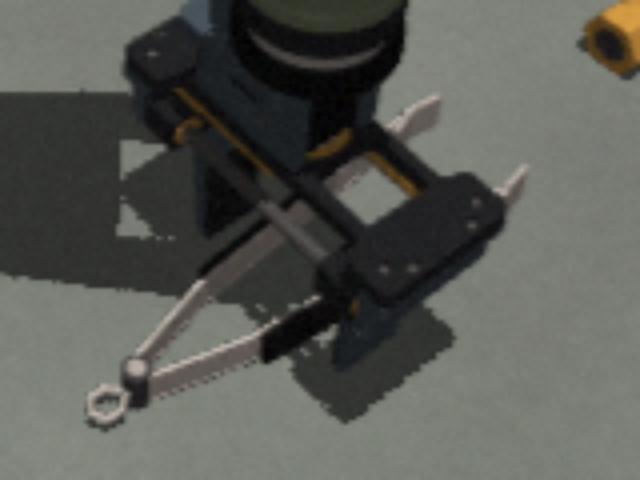

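Both grips lie between the fingers and are centred (wrist columns about 195 to 312). I'll go down slightly, then close the fingers partway so the jaws stay open.

```bash
python3 -m pendant '[{"delta_pos":[0.1,0.3,0],"twist":[0,0,0],"grip":70},{"delta_pos":[0.1,0.3,0],"twist":[0,0,0],"grip":64},{"delta_pos":[0.1,0.3,0],"twist":[0,0,0],"grip":59},{"delta_pos":[0.1,0.3,0],"twist":[0,0,0],"grip":59},{"delta_pos":[0.1,0.3,0],"twist":[0,0,0],"grip":59}]' 15
python3 -m pendant '[{"delta_pos":[0,0,0],"twist":[0,0,0],"grip":59},{"delta_pos":[0,0,0],"twist":[0,0,0],"grip":59},{"delta_pos":[0,0,0],"twist":[0,0,0],"grip":59},{"delta_pos":[0,0,0],"twist":[0,0,0],"grip":59},{"delta_pos":[0,0,0],"twist":[0,0,0],"grip":59}]'
python3 - <<'E'
from h import *
plan([483.5,-232.2,5],-170.3)
p,d=imaging.grab_frame('wrist');cv2.imwrite('pics/w3.png',p[:,:,::-1])
E
```

```text
time_s: 3.8
ee_pos: [483.8, -232.8, 3.5]
ee_rot: [-90.0, 0.0, -170.3]
force: [0.3, -0.1, 0.0]
gripper_width: 55.2
time_s: 4.3
ee_pos: [483.8, -232.8, 3.4]
ee_rot: [-90.0, 0.0, -170.3]
force: [0.5, 0.5, 0.5]
gripper_width: 53.9
t 4.3 at [ 483.8 -232.8    3.4] [-9.0010e+01  1.0000e-02 -1.7033e+02] F [0.5 0.5 0.5] w 53.9 q [-27.  28. 110.   0.  42.  53.]
delta_cm [ 0.02 -0.16 -0.07] twist [ 0.01 -0.03 -0.01]
```

View pics/w3.png

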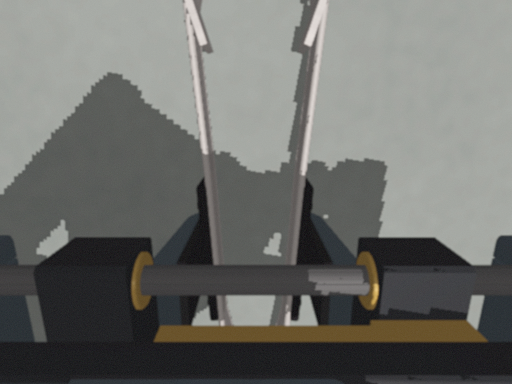

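```bash
python3 -m pendant '[{"delta_pos":[0,-0.5,0],"twist":[0,0,0],"grip":58},{"delta_pos":[0,-1.5,0],"twist":[0,0,0],"grip":58},{"delta_pos":[0,-3,0],"twist":[0,0,0],"grip":58},{"delta_pos":[0,-4,0],"twist":[0,0,0],"grip":58},{"delta_pos":[0,-4,0],"twist":[0,0,0],"grip":58}]' 15
python3 - <<'E'
from h import *
plan([483.5,-232.2,45],-170.3)
p,d=imaging.grab_frame('wrist');cv2.imwrite('pics/w4.png',p[:,:,::-1])
p,d=imaging.grab_frame('side');cv2.imwrite('pics/s4.png',cv2.resize(p[210:350,220:380,::-1],None,fx=4,fy=4))
E
```

```text
time_s: 4.85
ee_pos: [484.9, -233.5, 45.3]
ee_rot: [-89.9, 0.2, -170.3]
force: [1.0, 0.1, -1.1]
gripper_width: 53.1
t 4.85 at [ 484.9 -233.5   45.3] [ -89.87    0.18 -170.32] F [ 1.   0.1 -1.1] w 53.1 q [-27.  24. 108.   0.  48.  53.]
delta_cm [ 0.12  0.03 -0.15] twist [-0.13 -0.02 -0.18]
```

View pics/w4.png

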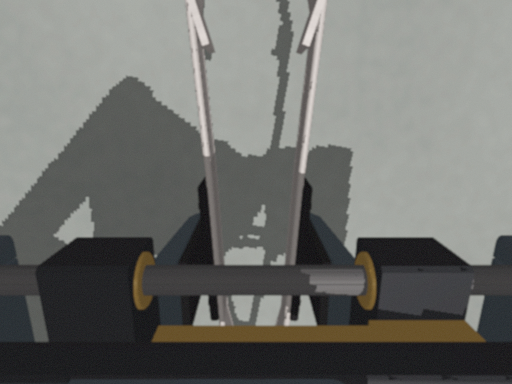

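View pics/s4.png

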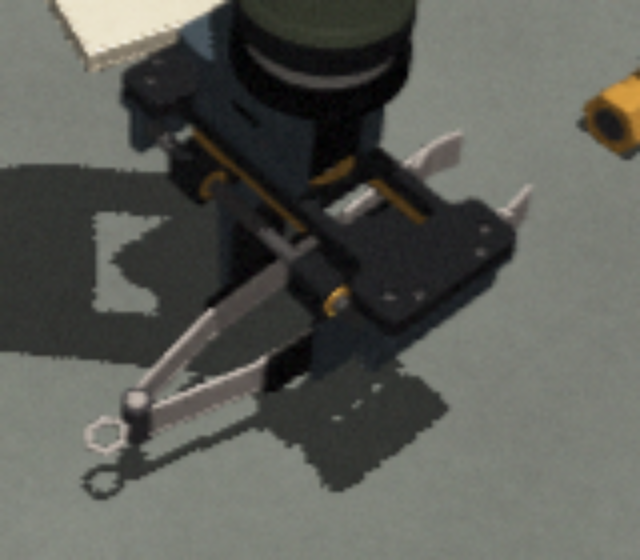

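The tongs are up, level, and held with the jaws still open. Next I carry them high and over to the nipple.

```bash
python3 -m pendant '[{"delta_pos":[0,-2,0],"twist":[0,0,0],"grip":58},{"delta_pos":[0,-5,0],"twist":[0,0,0],"grip":58},{"delta_pos":[0,-7.5,0],"twist":[0,0,0],"grip":58},{"delta_pos":[0,-7.5,0],"twist":[0,0,0],"grip":58},{"delta_pos":[0,-7.5,0],"twist":[0,0,0],"grip":58}]'
python3 -c "
from h import *
plan([477,76,120],-170.3)"
```

```text
time_s: 5.45
ee_pos: [483.3, -232.6, 117.7]
ee_rot: [-90.0, -0.0, -170.3]
force: [0.3, 0.1, -1.7]
gripper_width: 52.8
t 5.45 at [ 483.3 -232.6  117.7] [-9.0040e+01 -4.0000e-02 -1.7033e+02] F [ 0.3  0.1 -1.7] w 52.8 q [-27.  20. 103.   0.  58.  53.]
delta_cm [ -4.57  -0.21 -30.53] twist [ 0.04 -0.03  0.04]
```

```bash
python3 -m pendant '[{"delta_pos":[-0.3,0,-2],"twist":[0,0,0],"grip":58},{"delta_pos":[-0.8,0,-5.5],"twist":[0,0,0],"grip":58},{"delta_pos":[-1.4,0,-9],"twist":[0,0,0],"grip":58},{"delta_pos":[-1.9,0,-12.5],"twist":[0,0,0],"grip":58},{"delta_pos":[-2.4,0,-16],"twist":[0,0,0],"grip":58}]'
python3 -m pendant '[{"delta_pos":[-0.6,0,-4],"twist":[0,0,0],"grip":58},{"delta_pos":[-1.2,0,-8],"twist":[0,0,0],"grip":58},{"delta_pos":[-1.6,0,-11],"twist":[0,0,0],"grip":58},{"delta_pos":[-2,0,-13.5],"twist":[0,0,0],"grip":58},{"delta_pos":[-2.1,0,-14.5],"twist":[0,0,0],"grip":58}]'
python3 -m pendant '[{"delta_pos":[0,0,0],"twist":[0,0,0],"grip":58},{"delta_pos":[0,0,0],"twist":[0,0,0],"grip":58},{"delta_pos":[0,0,0],"twist":[0,0,0],"grip":58},{"delta_pos":[0,0,0],"twist":[0,0,0],"grip":58},{"delta_pos":[0,0,0],"twist":[0,0,0],"grip":58}]'
python3 - <<'E'
from h import *
plan([477,76,120],-170.3)
for n in('top','side','wrist'):
    ci=imaging.camera_info(n)
    p,d=imaging.grab_frame(n);cv2.imwrite(f'pics/{n}5.png',p[:,:,::-1]);np.savez(f'pics/{n}5.npz',p=p,d=d,**ci)
t=cv2.imread('pics/top5.png');cv2.imwrite('pics/t5c.png',cv2.resize(t[150:270,180:330],None,fx=5,fy=5,interpolation=cv2.INTER_CUBIC))
t=cv2.imread('pics/side5.png');cv2.imwrite('pics/s5c.png',cv2.resize(t[90:250,150:330],None,fx=4,fy=3.7,interpolation=cv2.INTER_CUBIC))
E
```

```text
time_s: 5.95
ee_pos: [478.9, -69.6, 116.4]
ee_rot: [-90.1, -0.2, -170.3]
force: [0.9, 0.4, -1.9]
gripper_width: 53.1
time_s: 6.45
ee_pos: [475.4, 77.1, 116.6]
ee_rot: [-90.0, -0.2, -170.2]
force: [0.5, 0.6, -0.4]
gripper_width: 52.9
time_s: 6.95
ee_pos: [476.9, 74.6, 118.5]
ee_rot: [-90.0, 0.0, -170.4]
force: [1.4, 0.4, -1.9]
gripper_width: 52.8
t 6.95 at [476.9  74.6 118.5] [ -90.     0.  -170.4] F [ 1.4  0.4 -1.9] w 52.8 q [  8.  15. 110.  -0.  55.  88.]
delta_cm [-0.03 -0.15 -0.14] twist [-0.  -0.1 -0. ]
```

View pics/t5c.png

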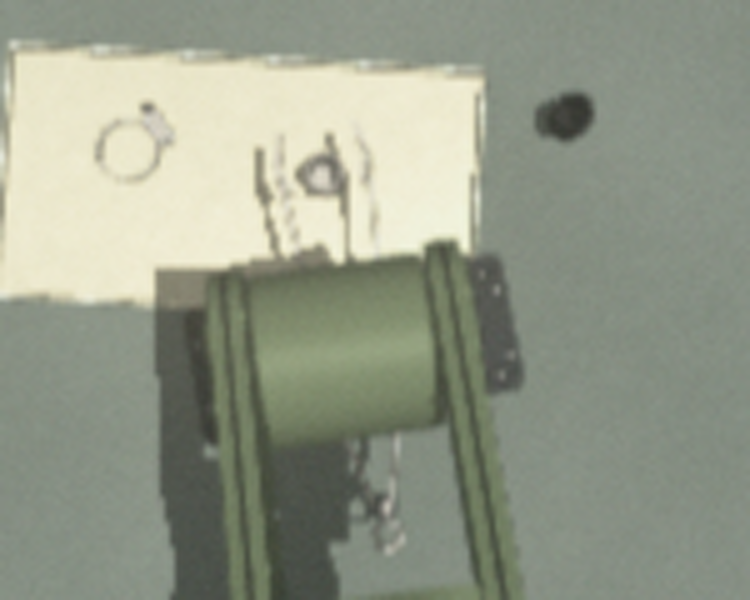

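View pics/s5c.png

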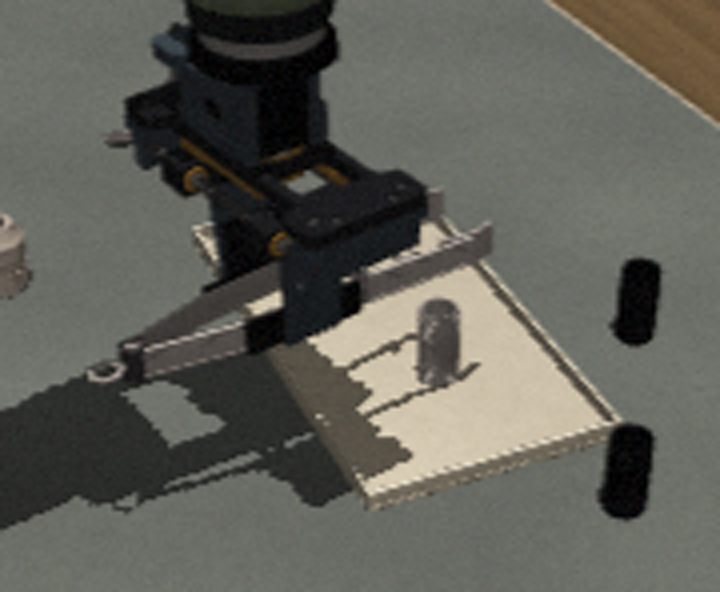

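View pics/wrist5.png

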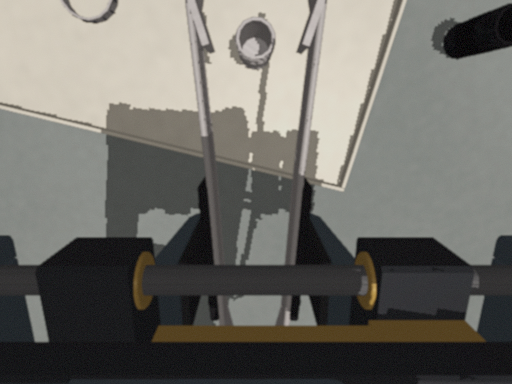

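Run:
```python
from h import *
Z=np.load('pics/wrist5.npz');ci={k:Z[k] for k in('fx','fy','cx','cy','R','t')}
W=lambda u,v,z:ray(ci,u,v,z)
n=W(256,38,63);l=W(190,2,139);r=W(325,2,139);li=W(209,48,139);ri=W(305,46,139)
print('nip',n.round(1),'foot',W(252,48,3).round(1),'vl',l.round(1),'vr',r.round(1),'inner',li.round(1),ri.round(1),'mid V',((l+r)/2).round(1),'mid in',((li+ri)/2).round(1))
S=np.load('pics/side5.npz');ci={k:S[k] for k in('fx','fy','cx','cy','R','t')}
print('side nip top',ray(ci,150+439/4,90+306/3.7,63).round(1),'foot c',ray(ci,150+438/4,90+378/3.7,3).round(1))
print('side right jaw end top',ray(ci,150+491/4,90+223/3.7,139).round(1))
T=np.load('pics/top5.npz');ci={k:T[k] for k in('fx','fy','cx','cy','R','t')}
print('top nip',ray(ci,180+322/5,150+173/5,63).round(1), 'jaw ends',ray(ci,180+260/5,150+150/5,139).round(1),ray(ci,180+330/5,150+136/5,139).round(1))
```

```text
nip [591.5  93.7  63. ] foot [594.5  97.3   3. ] vl [586.6 120.7 139. ] vr [595.9  66.1 139. ] inner [570.7 110.7 139. ] [578.2  70.7 139. ] mid V [591.3  93.4 139. ] mid in [574.5  90.7 139. ]
side nip top [595.1  96.6  63. ] foot c [592.7  92.2   3. ]
side right jaw end top [616.3  72.9 139. ]
top nip [588.6  94.9  63. ] jaw ends [596.7 130.  139. ] [604.5  87.6 139. ]
```

The wrist view shows the nipple top at (256,38), midway between the jaws. The jaw midpoint comes out at (591,93) and the nipple at about (592,95), so I shift 1–2 mm and lower over it.

```bash
python3 -m pendant '[{"delta_pos":[-0.05,1,-0.15],"twist":[0,0,0],"grip":58},{"delta_pos":[-0.05,2.5,-0.15],"twist":[0,0,0],"grip":58},{"delta_pos":[-0.05,3.8,-0.15],"twist":[0,0,0],"grip":58},{"delta_pos":[-0.05,4,-0.15],"twist":[0,0,0],"grip":58},{"delta_pos":[-0.05,4,-0.15],"twist":[0,0,0],"grip":58}]'
python3 - <<'E'
from h import *
plan([477,76,30],-170.3)
n='wrist'
p,d=imaging.grab_frame(n);cv2.imwrite(f'pics/{n}6.png',p[:,:,::-1])
E
```

```text
time_s: 7.6
ee_pos: [476.8, 77.0, 77.9]
ee_rot: [-90.0, -0.1, -170.3]
force: [0.6, -0.6, -1.7]
gripper_width: 53.1
t 7.6 at [476.8  77.   77.9] [-9.0010e+01 -7.0000e-02 -1.7032e+02] F [ 0.6 -0.6 -1.7] w 53.1 q [  8.  18. 113.   0.  50.  88.]
delta_cm [-0.01  4.79  0.1 ] twist [ 0.01 -0.02  0.07]
```

View pics/wrist6.png

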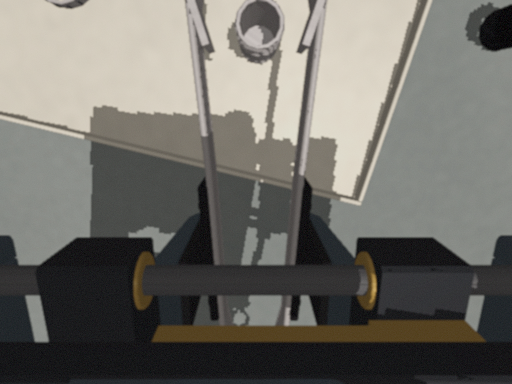

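The nipple, at (260,28), sits between the jaw tips at columns 210 and 304, so I continue down.

```bash
python3 -m pendant '[{"delta_pos":[0,1,0.1],"twist":[0,0,0],"grip":58},{"delta_pos":[0,2.2,0.1],"twist":[0,0,0],"grip":58},{"delta_pos":[0,3.5,0.1],"twist":[0,0,0],"grip":58},{"delta_pos":[0,4.6,0.1],"twist":[0,0,0],"grip":58},{"delta_pos":[0,4.6,0.1],"twist":[0,0,0],"grip":58}]'
python3 - <<'E'
from h import *
plan([477,76,30],-170.3)
n='wrist';ci=imaging.camera_info(n)
p,d=imaging.grab_frame(n);cv2.imwrite(f'pics/{n}7.png',p[:,:,::-1])
print(ray(ci,262,22,63))
p,d=imaging.grab_frame('side');cv2.imwrite('pics/s7c.png',cv2.resize(p[90:250,150:330,::-1],None,fx=4,fy=3.7,interpolation=cv2.INTER_CUBIC))
E
```

```text
time_s: 8.15
ee_pos: [476.2, 75.8, 31.1]
ee_rot: [-90.0, -0.2, -170.3]
force: [-0.6, -0.2, -1.2]
gripper_width: 53.1
t 8.15 at [476.2  75.8  31.1] [-9.0010e+01 -1.7000e-01 -1.7033e+02] F [-0.6 -0.2 -1.2] w 53.1 q [  8.  22. 116.   0.  43.  88.]
delta_cm [-0.09  0.11 -0.01] twist [ 0.01 -0.03  0.17]
[580.9789593   91.03490836  63.        ]
```

View pics/wrist7.png

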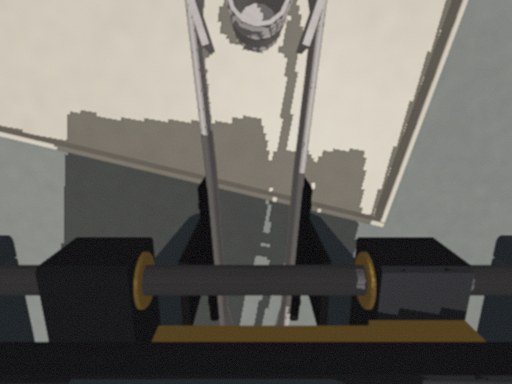

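View pics/s7c.png

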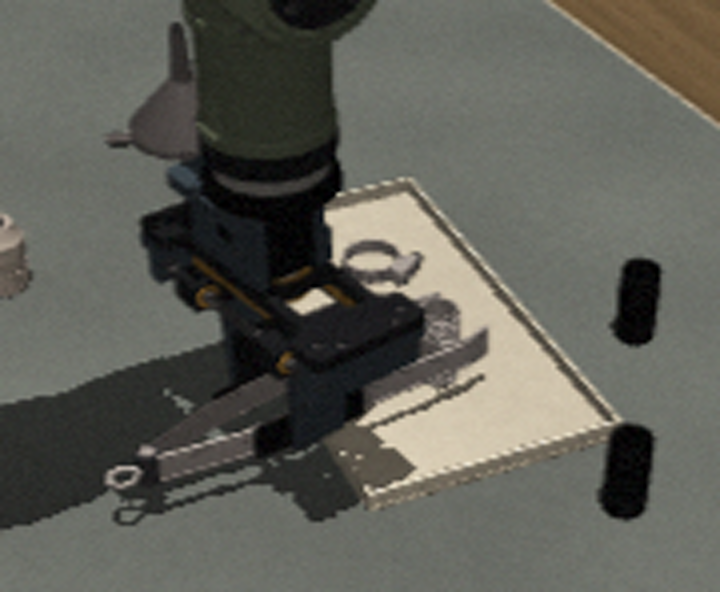

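The nipple is centred at column 258 between the jaws, clear of them on both sides. Closing gradually, then squeezing.

```bash
python3 -m pendant '[{"delta_pos":[-0.1,0.1,0],"twist":[0,0,0],"grip":55},{"delta_pos":[-0.1,0.1,0],"twist":[0,0,0],"grip":52},{"delta_pos":[-0.1,0.1,0],"twist":[0,0,0],"grip":50},{"delta_pos":[-0.1,0.1,0],"twist":[0,0,0],"grip":48},{"delta_pos":[-0.1,0.1,0],"twist":[0,0,0],"grip":46}]' 15
python3 -m pendant '[{"delta_pos":[0,0,0],"twist":[0,0,0],"grip":44},{"delta_pos":[0,0,0],"twist":[0,0,0],"grip":42},{"delta_pos":[0,0,0],"twist":[0,0,0],"grip":38},{"delta_pos":[0,0,0],"twist":[0,0,0],"grip":34},{"delta_pos":[0,0,0],"twist":[0,0,0],"grip":30}]' 20
python3 -m pendant '[{"delta_pos":[0,0,0],"twist":[0,0,0],"grip":30},{"delta_pos":[0,0,0],"twist":[0,0,0],"grip":30},{"delta_pos":[0,0,0],"twist":[0,0,0],"grip":30},{"delta_pos":[0,0,0],"twist":[0,0,0],"grip":30},{"delta_pos":[0,0,0],"twist":[0,0,0],"grip":30}]' 30
python3 - <<'E'
from h import *
plan([477,76,30],-170.3)
n='wrist';ci=imaging.camera_info(n)
p,d=imaging.grab_frame(n);cv2.imwrite(f'pics/{n}8.png',p[:,:,::-1])
p,d=imaging.grab_frame('side');cv2.imwrite('pics/s8c.png',cv2.resize(p[90:250,150:330,::-1],None,fx=4,fy=3.7,interpolation=cv2.INTER_CUBIC))
E
```

```text
time_s: 8.75
ee_pos: [478.3, 76.1, 31.6]
ee_rot: [-90.0, 0.0, -170.3]
force: [0.3, 0.1, -0.9]
gripper_width: 42.3
time_s: 9.25
ee_pos: [478.3, 76.1, 31.5]
ee_rot: [-90.0, 0.0, -170.3]
force: [-0.8, -0.2, -0.8]
gripper_width: 41.4
time_s: 9.75
ee_pos: [478.3, 76.1, 31.5]
ee_rot: [-90.0, 0.0, -170.3]
force: [-0.6, -1.2, -0.1]
gripper_width: 41.3
t 9.75 at [478.3  76.1  31.5] [-9.0000e+01  1.0000e-02 -1.7033e+02] F [-0.6 -1.2 -0.1] w 41.3 q [  8.  22. 115.   0.  43.  88.]
delta_cm [ 0.13  0.15 -0.01] twist [ 0.   -0.03 -0.01]
```

View pics/wrist8.png

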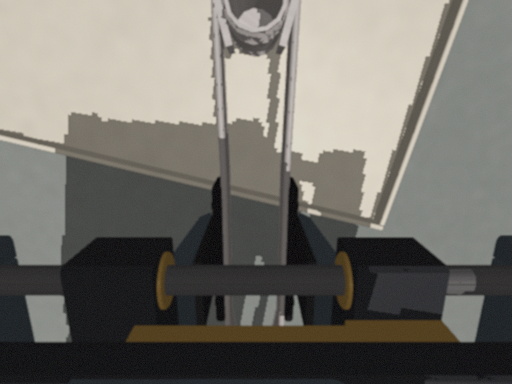

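View pics/s8c.png

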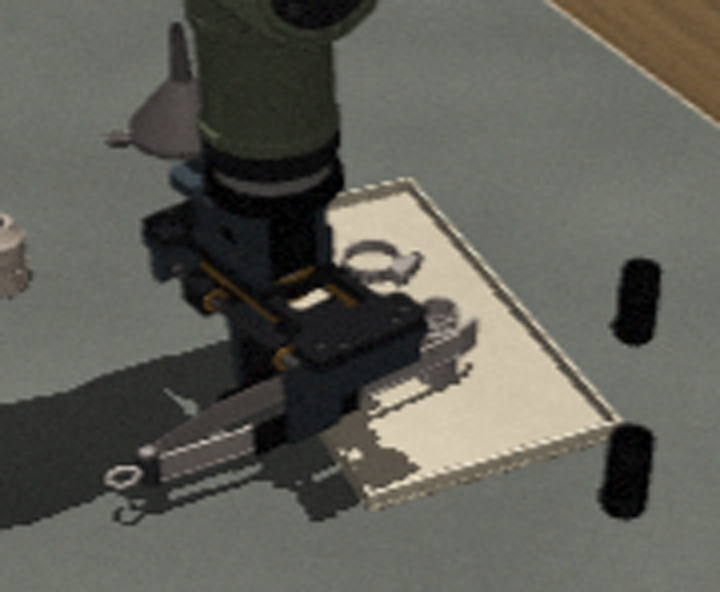

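The jaws are shut on the upright nipple, and the 41.3 mm width matches the expected 41 mm. I squeeze to 35 N and lift gently.

```bash
python3 -m pendant '[{"delta_pos":[0,0,0],"twist":[0,0,0],"grip":30},{"delta_pos":[0,-0.3,0],"twist":[0,0,0],"grip":30},{"delta_pos":[0,-0.8,0],"twist":[0,0,0],"grip":30},{"delta_pos":[0,-1.5,0],"twist":[0,0,0],"grip":30},{"delta_pos":[0,-2.3,0],"twist":[0,0,0],"grip":30}]' 35
python3 -m pendant '[{"delta_pos":[0,-1,0],"twist":[0,0,0],"grip":30},{"delta_pos":[0,-2.2,0],"twist":[0,0,0],"grip":30},{"delta_pos":[0,-3.5,0],"twist":[0,0,0],"grip":30},{"delta_pos":[0,-4.8,0],"twist":[0,0,0],"grip":30},{"delta_pos":[0,-6,0],"twist":[0,0,0],"grip":30}]'
python3 -m pendant '[{"delta_pos":[0,-0.8,0],"twist":[0,0,0],"grip":30},{"delta_pos":[0,-1.4,0],"twist":[0,0,0],"grip":30},{"delta_pos":[0,-1.8,0],"twist":[0,0,0],"grip":30},{"delta_pos":[0,-2,0],"twist":[0,0,0],"grip":30},{"delta_pos":[0,-2,0],"twist":[0,0,0],"grip":30}]'
python3 -m pendant '[{"delta_pos":[0,0,0],"twist":[0,0,0],"grip":30},{"delta_pos":[0,0,0],"twist":[0,0,0],"grip":30},{"delta_pos":[0,0,0],"twist":[0,0,0],"grip":30},{"delta_pos":[0,0,0],"twist":[0,0,0],"grip":30},{"delta_pos":[0,0,0],"twist":[0,0,0],"grip":30}]'
python3 - <<'E'
from h import *
plan([477,76,131],-170.3)
n='wrist';ci=imaging.camera_info(n)
p,d=imaging.grab_frame(n);cv2.imwrite(f'pics/{n}9.png',p[:,:,::-1])
S=imaging.camera_info('side')
p,d=imaging.grab_frame('side');cv2.imwrite('pics/s9c.png',cv2.resize(p[90:250,150:330,::-1],None,fx=4,fy=3.7,interpolation=cv2.INTER_CUBIC))
X=cloud(S,d.astype(float));np.savez('pics/s9.npz',X=X,p=p,d=d)
E
```

```text
time_s: 10.35
ee_pos: [478.1, 76.1, 54.9]
ee_rot: [-90.0, -0.0, -170.3]
force: [-0.1, 0.0, -2.4]
gripper_width: 41.3
time_s: 10.85
ee_pos: [478.4, 76.1, 115.9]
ee_rot: [-90.0, 0.1, -170.3]
force: [-0.5, 0.7, -2.0]
gripper_width: 41.2
time_s: 11.35
ee_pos: [478.2, 76.1, 134.4]
ee_rot: [-90.0, -0.0, -170.3]
force: [-0.0, 0.2, -2.9]
gripper_width: 41.5
time_s: 11.85
ee_pos: [478.2, 76.1, 134.4]
ee_rot: [-90.0, -0.0, -170.3]
force: [0.0, -0.2, -2.8]
gripper_width: 41.3
t 11.85 at [478.2  76.1 134.4] [-9.0010e+01 -1.0000e-02 -1.7033e+02] F [ 0.  -0.2 -2.8] w 41.3 q [  8.  14. 108.   0.  58.  88.]
delta_cm [ 0.12  0.34 -0.01] twist [ 0.01 -0.03  0.01]
```

View pics/wrist9.png

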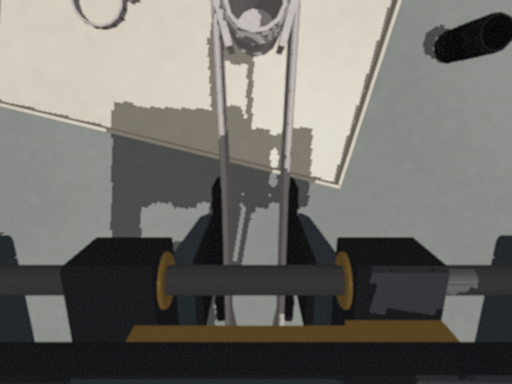

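View pics/s9c.png

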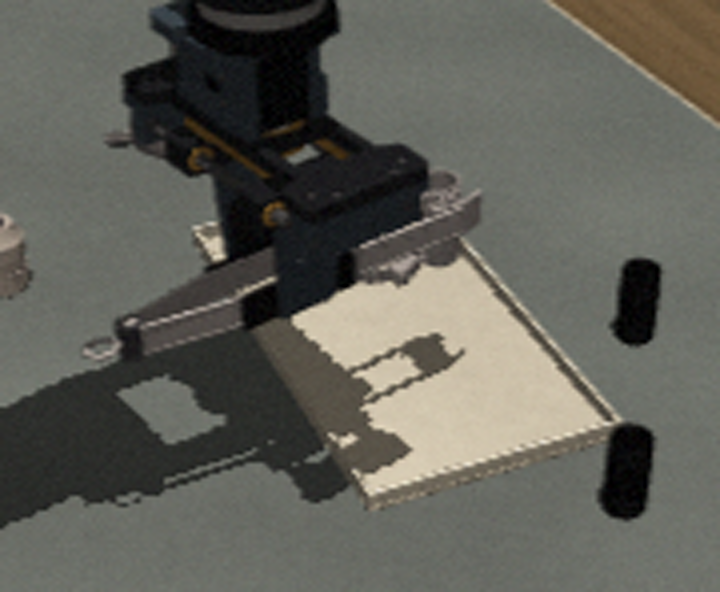

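The side view shows the nipple in the jaws, clear of the tray. The wrist view of nipple and jaws matches the one before the lift, so nothing slipped.

```bash
python3 -c "
from h import *
s=state();print(s['qvel'].round(2),s['gripper_width'],s['force'].round(1));print(job.job_done())"
```

```text
[ 0.02 -0.08 -0.04 -0.07 -0.01  0.02] 41.13471194265801 [ 0.8 -1.  -2.6]
the job is handed in; nothing more can be done
None
```

The job is handed in: the tongs hold the steel nipple in the air over the rinse tray, still squeezed at 35 N. I picked the tongs up by their finger grips, lowered the open jaws over the nipple, closed them on it where it stood, and lifted straight up about 103 mm.

**Last checks:**
- **Grip:** the opening was steady at about 41.3 mm, matching the 41 mm expected with the jaws closed on the nipple.
- **Load:** the downward force was about 2.6–2.9 N, against 2.3 N for the tongs plus nipple.
- **Position:** the nipple's centre should be about 136 mm above the shelf. I worked that out from the lift height and did not measure it directly.
- **Slip:** the wrist view of the nipple in the jaws looked the same before and after the lift, and the arm was at rest.
- **Other objects:** I planned the path clear of them and felt no contact. I did not measure their positions again at the end.

No check failed. The cameras disagreed by 3–6 mm on where the nipple and tongs were, so I averaged them and corrected from the wrist view.

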